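# Tighten the screw of a glue press with a ratchet ring spanner

### The job

A laminated rail lies freshly glued in the bench press. Take the ratchet ring spanner, seat its ring fully down over the square head of the press screw, and swing it back and forth to tighten the screw clockwise until the pull reaches about 1.6 newton metres; well beyond 2 N m would crush the rail. Then lift the spanner off and lay it flat on the bench without dropping it, never gripping or shoving the press itself and leaving the glue jar, glue bottle, brush and offcut where they are.

Things in the scene. Friction and masses are not known exactly. Their poses are not given: they have to be found in the camera images.
- spanner: Steel ratchet ring spanner, 310 mm long, about 0.57 kg, lying flat. Origin: on the ring's axis at its underside; z up, shank along its -x. Ring 62 mm across, 20 mm thick. Shank 18 mm wide (y), 3 to 17 mm above the underside, from x = -52 to -225 mm; balance point about x = -80 mm; at the far end an open jaw 54 mm wide, not used. Over 5 N on the ring's underside tips it in the grip.
- ring (a point): Middle of the ring, 10 mm above its underside. A geared insert with a square through bore, 25.8 mm across flats, angle unknown. Pulled clockwise (from above) it drives the insert, gripping within 10 degrees; swung anticlockwise it clicks and slips with about 0.1 N m. If bore and square do not match, it stops 11 to 12 mm above point head: turn it clockwise, pressing with 2 to 3 N, till it drops.
- head (a point): On the press screw's vertical axis, 191 mm above the bench, fixed. The screw's collar (46 mm wide), on which the ring rests when fully down, starts 0.1 to 0.9 mm below it and sinks 0.8 mm per rad of turning, to about 2.8 mm below. On the collar: a square head, 24 mm across flats, 12 mm tall, then a cone 4.5 mm tall. Axes as the press, z up; the square's angle varies within 60 degrees.
- press: Grey steel bench press, bolted down. Origin: on the bench under the screw axis; z up, its beam along y. Base 150 x 280 x 12 mm, uprights 40 mm square at y = -115 and +115 mm, beam 40 mm wide, 270 mm long, its top 150 mm up, boss 48 mm wide up to 165 mm. Free space above that round the screw. The right-hand screw goes down when turned clockwise and stays where it is left.
- stack: Glued wooden rail, 210 x 62 x 35 mm, with a plywood caul 18 mm thick on it, under the screw's foot. Origin: centre of its underside, x along the rail. The foot starts 1 to 1.8 mm clear of the caul (not measurable). Till it touches, the pull, read standing still, is about 0.2 N m; then it climbs about 1.3 N m per rad: 1.6 N m presses with some 170 N. 2.3 to 3.4 rad in all.
- table: Plywood work bench, its top at height 0. Origin: on the top, at its centre.
- glue_jar: White glue jar, 86 mm wide, 115 mm tall, 0.6 kg. Origin: centre of its underside. Leave it alone.
- glue_bottle: White glue bottle, 60 mm wide, 150 mm tall. Origin: centre of its underside. Leave it alone.
- glue_brush: Flat glue brush lying down, 200 mm long along its x, 42 mm wide, 20 mm high. Origin: centre of its underside. Leave it alone.
- offcut: Wooden offcut, 110 x 45 x 28 mm, long side along x. Origin: centre of its underside. Leave it alone.

How it is judged:
By the outcome, as a careful person would: the job done as asked, in the order asked, and still so for the second after the job is handed in, with the robot touching nothing.
It also fails if it takes over 72 s, if anything falls off the work surface, if the arm or the gripper's body presses on something with over 40 N, if the wrist force passes 120 N, or if a joint passes its speed limit or range.

### The arm

A 6-joint arm with a two-finger parallel gripper is mounted at the origin on the work surface. World frame = base frame: x ahead of the robot, y to its left, z up, the work surface at z = 0. Lengths are in m, angles in rad, forces in N, time in s.
With the tool pointing down it reaches from about 0.25 to 0.775 m from the base axis. Payload 4 kg.
Tool frame: the origin (TCP) lies on the mounting face of the last link; the fingertips stand 199 mm ahead of it and the grasp point (between the pads) lies 180 mm ahead of it (r.tip_reach is the distance from the TCP to the fingertips, in m); z points along the fingers, y is the line along which they close (so a half turn about z gives the same grasp; the last joint's range is limited). The gripper opens to 94 mm and grips with 3 to 60 N. Pads are 16 mm wide; open, the fingers measure 119 mm over their backs; the gripper's body (75 mm by 177 mm) begins 78 mm behind the grasp point.
Start: joints at [1.238, 0.087, 1.371, -0, 1.684, -0.103], TCP at [0.125, 0.536, 0.405] pointing down, gripper open.
Joint ranges: [-3.1, 3.1], [-0.76, 2.03], [0.27, 2.55], [-1.08, 4.22], [0.17, 2.65], [-2.57, 2.57]. Speed limits (rad/s): [2.79, 2.79, 3.14, 3.14, 3.14, 3.14].

### API

Orientations are given as a 3x3 rotation matrix whose columns are the frame's x, y, z axes.
In Python, from bench import r gives the robot as it stands. The module is installed in compiled form; this text tells all that it offers.
- The arm moves only by the shell command python3 -m handwheel 'ROWS'. ROWS is a JSON object of lists of equal length, an entry for each row: "linear": the shift along the tool's x, y, z in mm, a list of three; "turn": the turn, a rotation vector about the tool's x, y, z in degrees, a list of three; "hand": the finger opening in mm, from 0 to 94. A call has 1 to 10 rows; each row is the pose to reach, as a shift and turn from the pose commanded when the call began, along the tool's axes at that moment; what a row does not reach only later rows make up. A row lasts 1/12 s, in which the tool goes at most 41.7 mm and 7.16 degrees, less where a joint would pass 70% of its speed; a pose out of reach is approached as far as the arm can. A call with a gripper value outside its range is refused whole. The fingers move at their own pace and stop on an object; the grip force is fixed at half the most. Time passes only in rows, so rows that repeat a pose let the fingers close. It gives the time, the measured TCP pose, the force, the opening and the grip force at its end, in the units of the state.
- r.get_state(): the state, without advancing time (a new reading comes with each control period).
- r.get_image(name): name is "scene" or "top"; returns a dict with "frame" (384x512x3 uint8, blue, green, red), "range_z" (384x512 float32, m along the optical axis (not along the pixel's ray), 0 where there is no reading), "camera_matrix" (3x3 intrinsics, pixels), "R" (3x3) and "t" (3): a world point X has camera coordinates R X + t. Camera axes: x right, y down, z forward; pixel columns grow to the right and rows downward; lengths in m; the calibration is good to about 2 mm. A picture is of the moment at which its call begins.
- r.job_done(): hands the job in; it is judged then, once.
The state is a dict: "time_s": time; "q": joint angles; "joint_velocities": joint speeds; "effort": joint torques, N m; "tcp_pos": TCP position; "orientation": TCP orientation; "ft_force": force on the tool from outside, world axes, zero at the start; "ft_torque": the same for the moment, N m; "width": opening from 0.0 (shut) to 1.0 (fully open); "grasp_force": force on a finger pad.
Only numpy, scipy, OpenCV 4.12 (cv2) and the standard library are available. Lean on these libraries where they do the work, as an engineer would, in place of code of your own. Each camera call takes 0.05 s, during which the arm holds its last target. There are 200 camera calls.

## Working session

There is one attempt and no reset: what is moved stays moved. The work goes in short steps, Python scripts to look and compute and a shell command to move; the robot and the scene stay as the last step left them, time stands still between calls to the robot, and variables do not carry over. Pictures are saved under pics/ and viewed, at most 10 in all, crops included, and the job is handed in when it is done.

```bash
mkdir -p pics; ls; python3 - <<'E'
from bench import r
import cv2,numpy as np
s=r.get_state()
for k in s: print(k,np.round(s[k],3).tolist())
for n in("scene","top"):
    d=r.get_image(n); cv2.imwrite(f"pics/{n}0.png",d["frame"]); np.savez(f"{n}0.npz",**d)
    print(n,np.round(d["camera_matrix"],1).tolist(),np.round(-d["R"].T@d["t"],3))
print(r.tip_reach)
E
```

```text
pics
time_s 0.0
q [1.238, 0.088, 1.372, -0.0, 1.684, -0.103]
joint_velocities [-0.0, -0.001, 0.001, 0.001, -0.0, -0.0]
effort [0.001, -34.02, -30.242, 0.072, 0.033, -0.0]
tcp_pos [0.125, 0.535, 0.404]
orientation [[-0.974, 0.228, -0.001], [0.228, 0.974, -0.002], [0.0, -0.002, -1.0]]
ft_force [-0.219, 0.522, -0.982]
ft_torque [0.04, -0.009, 0.024]
grasp_force 0.0
width 1.0
scene [[491.6, 0.0, 250.3], [0.0, 491.6, 194.6], [0.0, 0.0, 1.0]] [1.532 0.97  1.263]
top [[357.0, 0.0, 252.4], [0.0, 357.0, 193.7], [0.0, 0.0, 1.0]] [0.343 0.037 1.204]
0.1992
```

View pics/scene0.png

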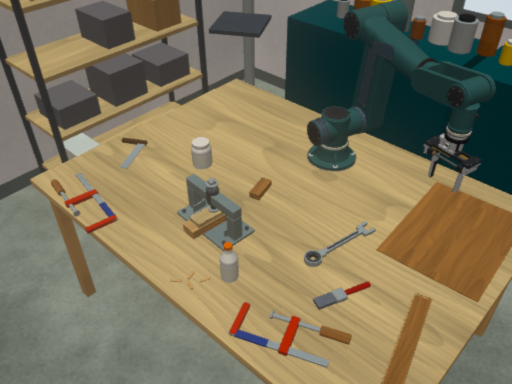

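View pics/top0.png

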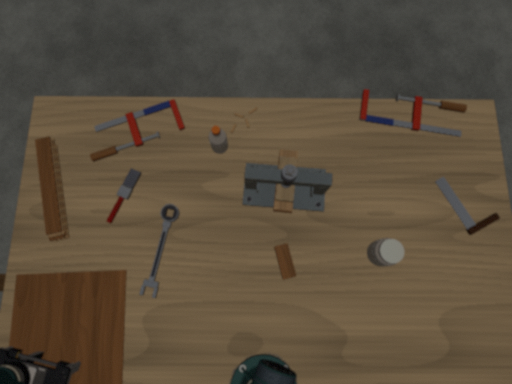

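Top view: spanner ring is at about (170,212) and its jaw at (150,288). The screw head is at (289,172) and the press beam runs along the image horizontally. The offcut is at (285,262), bottle (218,138), jar (387,252) and brush (125,195).

```bash
cat > h.py <<'E'
import numpy as np,cv2
def cloud(d):
    K,R,t=d["camera_matrix"],d["R"],d["t"];z=d["range_z"]
    v,u=np.mgrid[:384,:512]
    c=np.stack([(u-K[0,2])*z/K[0,0],(v-K[1,2])*z/K[1,1],z],-1)
    return (c-t)@R
def pix(d,X):
    c=d["R"]@np.array(X)+d["t"];p=d["camera_matrix"]@c;return p[:2]/p[2]
def ray(d,u,v,z):
    K,R,t=d["camera_matrix"],d["R"],d["t"]
    w=R.T@np.linalg.solve(K,[u,v,1]);o=-R.T@t
    return o+w*(z-o[2])/w[2]
E
python3 - <<'E'
from h import *
tt=[]
for n in("top","scene"):
    d=np.load(f"{n}0.npz");P=cloud(d)
    g=P[(abs(P[...,2])<.02)&(d["range_z"]>0)];print(n,"table z",np.median(g[:,2]).round(4))
    C=ray(d,*((289,172) if n=="top" else (213,190)),.2);print("head ray",C.round(3))
    # points near the screw
    C=ray(np.load("top0.npz"),289,172,.2)
    m=(np.hypot(P[...,0]-C[0],P[...,1]-C[1])<.06)&(P[...,2]>.13)
    for lo,hi in((.13,.155),(.155,.175),(.175,.196),(.196,.204),(.204,.23)):
        k=m&(P[...,2]>lo)&(P[...,2]<=hi);q=P[k]
        if len(q):print(lo,hi,len(q),q.mean(0).round(4),q.min(0).round(4),q.max(0).round(4))
    # spanner
    dd=np.load("top0.npz");a=ray(dd,170,212,.02);b=ray(dd,150,288,.015)
    print("ring",a.round(4),"jaw",b.round(4))
    u=(b-a)[:2];L=np.hypot(*u);u/=L;w=np.array([-u[1],u[0]])
    rel=P[...,:2]-a[:2];s=rel@u;l=rel@w
    k=(s>-.05)&(s<L+.04)&(abs(l)<.06)&(P[...,2]>.008)&(P[...,2]<.05)
    q=P[k];sq=s[k]
    print(len(q),q[:,2].max())
    for lo in np.arange(-.05,.3,.02):
        e=q[(sq>lo)&(sq<=lo+.02)]
        if len(e):print(round(lo,2),len(e),e.mean(0).round(4))
    rg=q[sq<.038]
    print("ringc",cv2.minEnclosingCircle(np.float32(rg[:,:2]*1000)))
    for nm,(u0,v0) in dict(off=(285,262),brush=(125,195),bottle=(217,132),jar=(390,252)).items():print(nm,ray(dd,u0,v0,{'bottle':.15,'jar':.115}.get(nm,.02)).round(3))
cr=[]
d=np.load("top0.npz")["frame"];e=np.load("scene0.npz")["frame"]
for f,x,y,w in((d,170,212,24),(d,289,172,24),(e,313,257,24),(e,213,188,24)):
    cr.append(cv2.resize(f[y-w:y+w,x-w:x+w],(384,288) if 0 else (288,288),interpolation=cv2.INTER_CUBIC))
cv2.imwrite("pics/crop1.png",np.vstack([np.hstack(cr[:2]),np.hstack(cr[2:])]))
E
```

```text
top table z -0.0001
head ray [ 0.638 -0.069  0.2  ]
0.13 0.155 357 [ 0.6394 -0.0663  0.1477] [ 0.6192 -0.1269  0.1309] [ 0.6667 -0.0096  0.1543]
0.155 0.175 51 [ 0.6293 -0.0663  0.1637] [ 0.6204 -0.0936  0.1575] [ 0.6495 -0.0482  0.1693]
0.175 0.196 112 [ 0.6413 -0.0708  0.1902] [ 0.622  -0.0942  0.1852] [ 0.6661 -0.0493  0.1947]
0.196 0.204 35 [ 0.6427 -0.0696  0.2014] [ 0.6302 -0.0838  0.197 ] [ 0.6575 -0.0575  0.2037]
0.204 0.23 36 [ 0.643  -0.0724  0.2066] [ 0.631  -0.0833  0.2043] [ 0.6551 -0.0625  0.2095]
ring [0.5479 0.3142 0.02  ] jaw [0.3    0.3649 0.015 ]
777 0.024839235256410457
-0.03 72 [0.5666 0.313  0.0183]
-0.01 66 [0.5485 0.317  0.0182]
0.01 78 [0.5293 0.3199 0.0185]
0.03 52 [0.5088 0.324  0.017 ]
0.05 34 [0.4894 0.3286 0.0166]
0.07 34 [0.4701 0.333  0.0162]
0.09 34 [0.4505 0.3364 0.0169]
0.11 37 [0.4309 0.3409 0.0162]
0.13 39 [0.4111 0.3438 0.0155]
0.15 37 [0.3921 0.3486 0.0161]
0.17 38 [0.3723 0.3533 0.017 ]
0.19 35 [0.3524 0.3572 0.0161]
0.21 49 [0.3314 0.3616 0.0151]
0.23 99 [0.3135 0.3647 0.0154]
0.25 49 [0.2939 0.369  0.0148]
0.27 24 [0.2796 0.3722 0.0143]
ringc
[... 795 characters left out ...]
-0.03 74 [0.5694 0.3198 0.0178]
-0.01 66 [0.5494 0.3225 0.0171]
0.01 67 [0.53   0.3219 0.0182]
0.03 34 [0.5097 0.3307 0.0177]
0.05 26 [0.4902 0.3332 0.0154]
0.07 30 [0.4715 0.3379 0.0157]
0.09 27 [0.4497 0.3398 0.0157]
0.11 24 [0.4323 0.3442 0.0159]
0.13 23 [0.4127 0.3478 0.0165]
0.15 25 [0.3933 0.3537 0.0154]
0.17 25 [0.3734 0.3576 0.0166]
0.19 22 [0.3545 0.3625 0.017 ]
0.21 37 [0.3319 0.3655 0.0161]
0.23 50 [0.3147 0.3703 0.0154]
0.25 34 [0.2963 0.3763 0.0149]
0.27 17 [0.2798 0.3758 0.0136]
0.29 1 [0.2637 0.3812 0.0081]
ringc ((559.4132080078125, 309.9316711425781), 55.03916549682617)
off [ 0.386 -0.071  0.02 ]
brush [0.605 0.471 0.02 ]
bottle [0.782 0.151 0.15 ]
jar [ 0.415 -0.379  0.115]
```

View pics/crop1.png

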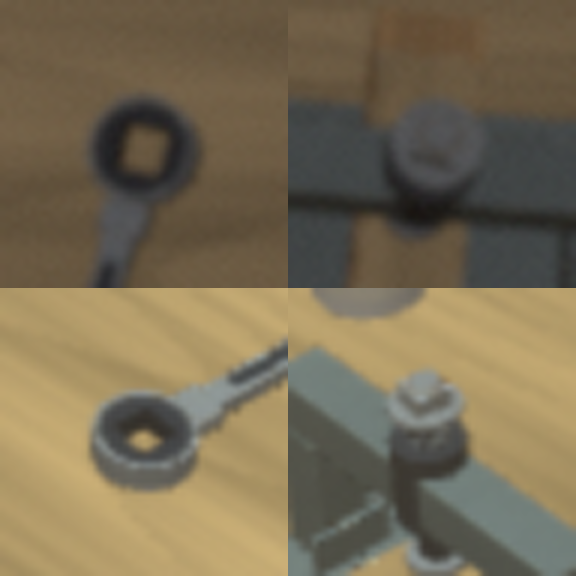

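The crops show the ring and its bore in both views, and the collar, square and cone. Top view: ring (170,212.5), collar (289.5,171.5). Scene view: ring (313,256.5), collar (212,183). I'll turn these into positions.

```bash
python3 - <<'E'
from h import *
from scipy.optimize import least_squares
T=np.load("top0.npz");S=np.load("scene0.npz")
# contour based: grey spanner/ring in top, simple hand-read pixels
for nm,pt,ps,z in(("ring",(169.7,212.2),(312.7,256.3),.02),("collar",(289.3,171.3),(211.5,182.7),.1905)):
    a=ray(T,*pt,z);b=ray(S,*ps,z);print(nm,a.round(4),b.round(4),((a+b)/2).round(4))
# spanner axis line fit with both clouds
for d in(T,S):
    P=cloud(d);a=np.array([.547,.3175]);u=np.array([-.979,.203]);w=np.array([-u[1],u[0]])
    s=(P[...,:2]-a)@u;l=(P[...,:2]-a)@w
    k=(s>.06)&(s<.22)&(abs(l)<.03)&(P[...,2]>.012)&(P[...,2]<.03)
    q=P[k];f=np.polyfit(q[:,0],q[:,1],1);print("axis",np.degrees(np.arctan(f[0])),np.polyval(f,.455),np.polyval(f,.547))
    P=P[(P[...,2]>.14)&(P[...,2]<.156)&(abs(P[...,0]-.643)<.04)&(abs(P[...,1]+.07)<.2)]
    k=abs(P[:,1]+.07)>.035;f=np.polyfit(P[k,1],P[k,0],1);print("beam slope",np.degrees(np.arctan(f[0])),np.polyval(f,-.07))
E
```

```text
ring [0.5472 0.3152 0.02  ] [0.5488 0.3195 0.02  ] [0.548  0.3173 0.02  ]
collar [ 0.6433 -0.0709  0.1905] [ 0.6433 -0.0697  0.1905] [ 0.6433 -0.0703  0.1905]
axis -11.591964674778989 0.3361068968230051 0.3172354545677234
beam slope 4.183668958975347 0.6426773289218787
axis -11.70870494722066 0.3403143732871965 0.32124751173635674
beam slope 3.8664206100238134 0.6465478645575167
```

```bash
python3 -m handwheel '{"linear":[[-366,-118,60],[-366,-118,60],[-366,-118,60],[-366,-118,60],[-366,-118,60],[-366,-118,60],[-366,-118,60],[-366,-118,60],[-366,-118,60],[-366,-118,60]],"turn":[[0,0,-1.5],[0,0,-1.5],[0,0,-1.5],[0,0,-1.5],[0,0,-1.5],[0,0,-1.5],[0,0,-1.5],[0,0,-1.5],[0,0,-1.5],[0,0,-1.5]],"hand":[94,94,94,94,94,94,94,94,94,94]}'
python3 -m handwheel '{"linear":[[0,0,30],[0,0,60],[0,0,90],[0,0,90]],"turn":[[0,0,0],[0,0,0],[0,0,0],[0,0,0]],"hand":[94,94,94,94]}'
python3 - <<'E'
from bench import r
import numpy as np
s=r.get_state();print(np.round(s["q"],3),s["tcp_pos"],np.round(s["orientation"],4).tolist())
E
```

```text
time_s: 0.93
tcp_pos: [0.4583, 0.3341, 0.3426]
orientation: [[-0.978, 0.207, -0.001], [0.207, 0.978, -0.003], [0.0, -0.003, -1.0]]
ft_force: [0.2, -0.0, -0.2]
width: 0.999
grasp_force: 0.0
time_s: 1.27
tcp_pos: [0.4525, 0.336, 0.2471]
orientation: [[-0.979, 0.202, -0.013], [0.202, 0.979, -0.007], [0.011, -0.01, -1.0]]
ft_force: [-1.5, 0.0, -1.3]
width: 1.003
grasp_force: 0.0
[ 0.538  0.205  1.557  0.     1.394 -0.829] [0.452474   0.33600359 0.24712536] [[-0.9792, 0.2024, -0.0126], [0.2025, 0.9793, -0.0071], [0.0109, -0.0095, -0.9999]]
```

```bash
python3 -m handwheel '{"linear":[[0,0,0],[0,0,0],[0,0,0],[0,0,0]],"turn":[[0,0,0],[0,0,0],[0,0,0],[0,0,0]],"hand":[94,94,94,94]}'
python3 - <<'E'
from bench import r
import numpy as np
s=r.get_state();print(s["tcp_pos"],np.round(s["orientation"],4).tolist())
E
```

```text
time_s: 1.6
tcp_pos: [0.4553, 0.3379, 0.2574]
orientation: [[-0.979, 0.202, 0.004], [0.202, 0.979, 0.003], [-0.003, 0.003, -1.0]]
ft_force: [0.4, 0.0, -0.4]
width: 1.001
grasp_force: 0.0
[0.45530301 0.33791317 0.25742925] [[-0.9794, 0.2018, 0.0041], [0.2018, 0.9794, 0.0026], [-0.0035, 0.0033, -1.0]]
```

```bash
python3 -m handwheel '{"linear":[[0,0,10],[0,0,20],[0,0,30],[0,0,38],[0,0,44],[0,0,48],[0,0,48],[0,0,48],[0,0,48],[0,0,48]],"turn":[[0,0,0],[0,0,0],[0,0,0],[0,0,0],[0,0,0],[0,0,0],[0,0,0],[0,0,0],[0,0,0],[0,0,0]],"hand":[94,94,94,94,94,94,94,94,94,94]}'
python3 - <<'E'
from bench import r
import numpy as np
s=r.get_state();print(s["tcp_pos"],np.round(s["orientation"],4).tolist(),s["ft_force"])
E
```

```text
time_s: 2.43
tcp_pos: [0.455, 0.3374, 0.2074]
orientation: [[-0.979, 0.202, 0.001], [0.202, 0.979, 0.001], [-0.001, 0.001, -1.0]]
ft_force: [0.9, 0.4, -1.1]
width: 0.998
grasp_force: 0.0
[0.45503653 0.33744897 0.20736127] [[-0.9793, 0.2022, 0.0011], [0.2022, 0.9793, 0.0008], [-0.0009, 0.001, -1.0]] [ 0.87903859  0.41676588 -1.14548662]
```

```bash
python3 -m handwheel '{"linear":[[0,0,3],[0,0,6],[0,0,6],[0,0,6],[0,0,6],[0,0,6],[0,0,6],[0,0,6],[0,0,6],[0,0,6]],"turn":[[0,0,0],[0,0,0],[0,0,0],[0,0,0],[0,0,0],[0,0,0],[0,0,0],[0,0,0],[0,0,0],[0,0,0]],"hand":[94,94,50,25,12,10,10,10,10,10]}'
python3 -m handwheel '{"linear":[[0,0,0],[0,0,0],[0,0,0],[0,0,0],[0,0,0],[0,0,0]],"turn":[[0,0,0],[0,0,0],[0,0,0],[0,0,0],[0,0,0],[0,0,0]],"hand":[10,10,10,10,10,10]}'
```

```text
time_s: 3.27
tcp_pos: [0.4548, 0.3373, 0.2007]
orientation: [[-0.979, 0.202, 0.0], [0.202, 0.979, 0.0], [-0.0, 0.0, -1.0]]
ft_force: [-0.4, 0.7, -0.4]
width: 0.469
grasp_force: 0.0
time_s: 3.77
tcp_pos: [0.4548, 0.3374, 0.2007]
orientation: [[-0.979, 0.202, 0.0], [0.202, 0.979, 0.0], [-0.0, 0.001, -1.0]]
ft_force: [0.4, 0.9, 0.4]
width: 0.19
grasp_force: 30.0
```

```bash
python3 -m handwheel '{"linear":[[0,0,-3],[0,0,-8],[0,0,-16],[0,0,-26],[0,0,-40],[0,0,-56],[0,0,-74],[0,0,-92],[0,0,-106],[0,0,-112]],"turn":[[0,0,0],[0,0,0],[0,0,0],[0,0,0],[0,0,0],[0,0,0],[0,0,0],[0,0,0],[0,0,0],[0,0,0]],"hand":[10,10,10,10,10,10,10,10,10,10]}'
python3 -m handwheel '{"linear":[[-3,-6,-6],[-8,-18,-18],[-15,-34,-35],[-24,-54,-54],[-34,-75,-74],[-44,-97,-92],[-54,-120,-106],[-66,-145,-114],[-78,-172,-119],[-90,-200,-120]],"turn":[[0,0,0],[0,0,0],[0,0,0],[0,0,0],[0,0,0],[0,0,0],[0,0,0],[0,0,0],[0,0,0],[0,0,0]],"hand":[10,10,10,10,10,10,10,10,10,10]}'
python3 -m handwheel '{"linear":[[-13,-28,0],[-26,-57,0],[-39,-86,0],[-52,-115,0],[-64,-142,0],[-75,-166,0],[-84,-186,0],[-91,-201,0],[-95,-209,0],[-96,-211,0]],"turn":[[0,0,0],[0,0,0],[0,0,0],[0,0,0],[0,0,0],[0,0,0],[0,0,0],[0,0,0],[0,0,0],[0,0,0]],"hand":[10,10,10,10,10,10,10,10,10,10]}'
python3 -m handwheel '{"linear":[[0,0,0],[0,0,0],[0,0,0],[0,0,0],[0,0,0],[0,0,0],[0,0,0],[0,0,0],[0,0,0],[0,0,0]],"turn":[[0,0,-2],[0,0,-6],[0,0,-11],[0,0,-16],[0,0,-21],[0,0,-26],[0,0,-30],[0,0,-31.7],[0,0,-31.7],[0,0,-31.7]],"hand":[10,10,10,10,10,10,10,10,10,10]}'
cat >> h.py <<'E'
def avg(n=6):
    from bench import r
    F=[];d=None
    for i in range(n):
        d=r.get_image("scene" if i%2 else "top");s=r.get_state();F.append(np.r_[s["ft_force"],s["ft_torque"]])
    F=np.array(F);return s,F.mean(0),F.std(0)
E
python3 - <<'E'
from h import *
from bench import r
s,F,sd=avg(6);print(s["time_s"],s["tcp_pos"],np.round(s["q"],2),F.round(2),sd.round(2),s["width"])
print(np.round(s["orientation"],4).tolist())
out=[]
for n,(x,y) in dict(top=(289,172),scene=(213,185)).items():
    d=r.get_image(n);np.savez(n+"1.npz",**d);w=40;out.append(cv2.resize(d["frame"][y-w:y+w,x-w:x+w],(400,400),interpolation=cv2.INTER_CUBIC))
cv2.imwrite("pics/c2.png",np.hstack(out))
E
```

```text
time_s: 4.6
tcp_pos: [0.4552, 0.3375, 0.3164]
orientation: [[-0.979, 0.202, 0.005], [0.202, 0.979, 0.003], [-0.004, 0.004, -1.0]]
ft_force: [0.8, 1.4, -5.4]
width: 0.188
grasp_force: 30.0
time_s: 5.43
tcp_pos: [0.5023, 0.1209, 0.4341]
orientation: [[-0.979, 0.203, 0.001], [0.203, 0.979, -0.0], [-0.002, -0.0, -1.0]]
ft_force: [0.6, 0.9, -6.2]
width: 0.19
grasp_force: 30.0
time_s: 6.27
tcp_pos: [0.5535, -0.1051, 0.4319]
orientation: [[-0.979, 0.205, -0.002], [0.205, 0.979, -0.0], [0.002, -0.001, -1.0]]
ft_force: [0.5, 1.1, -6.1]
width: 0.19
grasp_force: 30.0
time_s: 7.1
tcp_pos: [0.5535, -0.1022, 0.4326]
orientation: [[-0.939, -0.343, -0.001], [-0.343, 0.939, 0.001], [0.0, 0.001, -1.0]]
ft_force: [-0.1, 0.4, -5.5]
width: 0.186
grasp_force: 30.0
7.4 [ 0.55379648 -0.10277485  0.43268613] [-0.28  0.11  1.29  0.    1.74 -2.2 ] [-0.3  -0.3  -6.27  0.01  0.06 -0.01] [0.43 0.41 0.73 0.03 0.03 0.02] 0.18774725311402723
[[-0.9395, -0.3424, -0.0], [-0.3424, 0.9395, 0.0001], [-0.0, 0.0002, -1.0]]
```

View pics/c2.png

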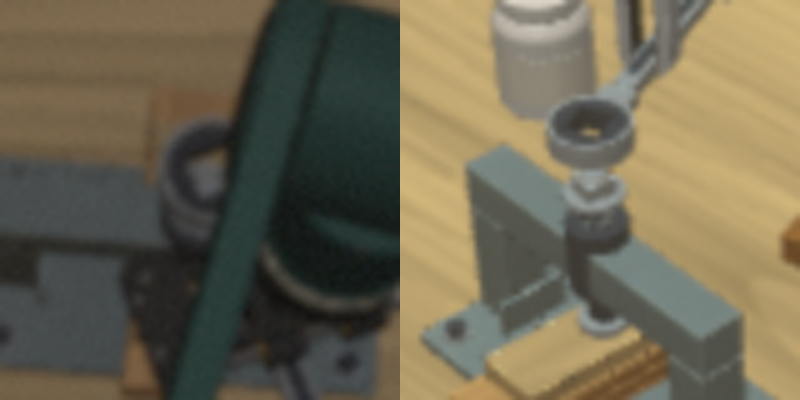

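Scene view: the ring, near (211,169), hovers just above the head, near (212,183). In the top view the arm half hides it. I'll overlay the predicted outlines to check the lateral offset.

```bash
python3 - <<'E'
from h import *
out=[]
rc=np.array([.6433,-.0702]);hc=np.array([.6433,-.0703])
for n,(x,y),w in (("top",(289,172),20),("scene",(213,178),20)):
    d=np.load(n+"1.npz");k=14;f=cv2.resize(d["frame"][y-w:y+w,x-w:x+w],None,fx=k,fy=k,interpolation=cv2.INTER_CUBIC)
    f=cv2.convertScaleAbs(f,alpha=1.6 if n=="top" else 1)
    for c,R,z,col in((rc,.031,.252,(0,0,255)),(rc,.031,.232,(0,120,255)),(hc,.023,.1905,(0,255,0)),(hc,.003,.207,(255,0,255))):
        a=np.linspace(0,2*np.pi,60);p=np.array([pix(d,[c[0]+R*np.cos(t),c[1]+R*np.sin(t),z]) for t in a])
        cv2.polylines(f,[np.int32((p-[x-w,y-w]+.5)*k)],True,col,1)
    out.append(f[:, :])
cv2.imwrite("pics/c3.png",cv2.resize(np.hstack(out),(800,400)))
E
```

```text
(no output)
```

View pics/c3.png

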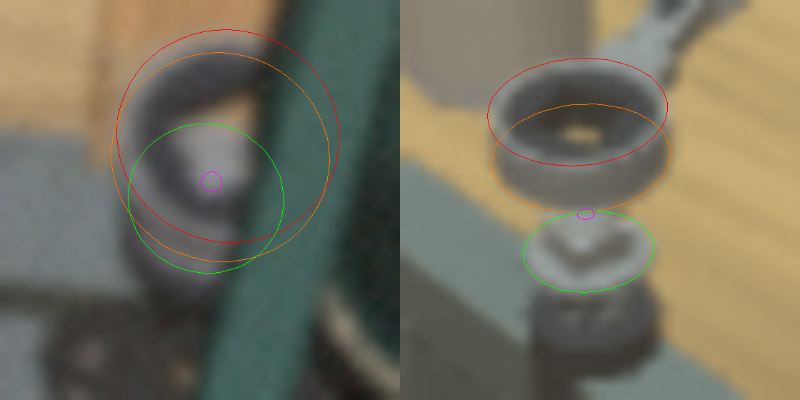

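```bash
cat > m.py <<'E'
from h import *
import sys
H=np.array([.6433,-.0703])
s,F,sd=avg(int(sys.argv[1]) if len(sys.argv)>1 else 4)
x=np.array(s["orientation"])[:,0];p=np.array(s["tcp_pos"]);rr=p[:2]-H
print("t",round(s["time_s"],2),"tcp",p.round(4),"phi",np.degrees(np.arctan2(x[1],x[0])).round(1),"ringoff_mm",((p[:2]-.0953*x[:2]-H)*1e3).round(1),
 "under",round((p[2]-.2007-.191)*1e3,1),"F",F[:3].round(1),"Mz",F[5].round(3),"T",(F[5]+rr[0]*F[1]-rr[1]*F[0]).round(3),"tilt",(x[2]*1e3).round(1),"q6",round(s["q"][5],2),"Mxy",F[3:5].round(2))
E
python3 -m handwheel '{"linear":[[0,0,3],[0,0,8],[0,0,14],[0,0,19],[0,0,22],[0,0,24],[0,0,24],[0,0,24]],"turn":[[0,0,0],[0,0,0],[0,0,0],[0,0,0],[0,0,0],[0,0,0],[0,0,0],[0,0,0]],"hand":[10,10,10,10,10,10,10,10]}'
python3 m.py
for i in 1 2 3; do python3 -m handwheel '{"linear":[[0,0,1],[0,0,2],[0,0,2]],"turn":[[0,0,0],[0,0,0],[0,0,0]],"hand":[10,10,10]}' >/dev/null; python3 m.py; done
```

```text
time_s: 8.17
tcp_pos: [0.5538, -0.1029, 0.4085]
orientation: [[-0.939, -0.343, -0.0], [-0.343, 0.939, 0.0], [0.0, 0.0, -1.0]]
ft_force: [0.5, 0.5, -6.0]
width: 0.188
grasp_force: 30.0
t 8.37 tcp [ 0.5539 -0.1029  0.4091] phi -160.0 ringoff_mm [0.1 0.1] under 17.4 F [ 0.2 -0.2 -5.7] Mz 0.011 T 0.03 tilt -0.7 q6 -2.2 Mxy [0.04 0.07]
t 8.82 tcp [ 0.5538 -0.1028  0.4067] phi -160.0 ringoff_mm [0.1 0.1] under 15.0 F [ 0.2 -0.1 -6.3] Mz -0.047 T -0.036 tilt -0.1 q6 -2.2 Mxy [0.03 0.08]
t 9.27 tcp [ 0.5538 -0.1028  0.4046] phi -160.0 ringoff_mm [0.1 0.1] under 12.9 F [ 0.   0.4 -6.5] Mz 0.002 T -0.028 tilt -0.0 q6 -2.2 Mxy [0.03 0.07]
t 9.72 tcp [ 0.5539 -0.1028  0.4028] phi -160.0 ringoff_mm [0.1 0.1] under 11.1 F [ 0.  -0.2 -5.6] Mz -0.027 T -0.009 tilt -0.3 q6 -2.2 Mxy [ 0.01 -0.02]
```

```bash
for i in 1 2; do python3 -m handwheel '{"linear":[[0,0,0.7],[0,0,0.7]],"turn":[[0,0,0],[0,0,0]],"hand":[10,10]}' >/dev/null; python3 m.py; done
```

```text
t 10.08 tcp [ 0.5538 -0.1029  0.4023] phi -160.0 ringoff_mm [0.  0.1] under 10.6 F [-0.5  0.5 -4.5] Mz 0.008 T -0.051 tilt -0.4 q6 -2.2 Mxy [0.07 0.01]
t 10.45 tcp [ 0.5538 -0.1029  0.4017] phi -160.0 ringoff_mm [0.1 0.1] under 10.0 F [-0.8  0.  -3.1] Mz 0.014 T -0.015 tilt -0.6 q6 -2.2 Mxy [ 0.09 -0.05]
```

```bash
for i in 1 2 3; do python3 -m handwheel '{"linear":[[-0.1,5,0],[-0.5,10,0],[-1.2,14.9,0],[-2.1,19.8,0],[-3.2,24.7,0],[-3.2,24.7,0]],"turn":[[0,0,3],[0,0,6],[0,0,9],[0,0,12],[0,0,15],[0,0,15]],"hand":[10,10,10,10,10,10]}' >/dev/null; python3 m.py; done
```

```text
t 11.15 tcp [ 0.5485 -0.0785  0.4015] phi -174.9 ringoff_mm [0.1 0.3] under 9.8 F [ 0.1  0.4 -2.2] Mz 0.048 T 0.01 tilt -0.8 q6 -1.9 Mxy [ 0.15 -0.24]
t 11.85 tcp [ 0.5497 -0.0541  0.4005] phi 170.1 ringoff_mm [ 0.2 -0.2] under 8.8 F [ 2.7 -1.2 -6.3] Mz -0.051 T 0.014 tilt 0.3 q6 -1.6 Mxy [-0.12 -0.47]
t 12.55 tcp [ 0.557  -0.0307  0.4011] phi 155.1 ringoff_mm [ 0.1 -0.5] under 9.4 F [ 4.1 -3.4 -7.1] Mz 0.045 T 0.174 tilt -1.0 q6 -1.29 Mxy [-0.61 -0.65]
```

```bash
python3 -m handwheel '{"linear":[[0,0,1],[0,0,2.5],[0,0,4],[0,0,5.5],[0,0,7],[0,0,8],[0,0,8],[0,0,8]],"turn":[[0,0,0],[0,0,0],[0,0,0],[0,0,0],[0,0,0],[0,0,0],[0,0,0],[0,0,0]],"hand":[10,10,10,10,10,10,10,10]}' >/dev/null; python3 m.py
for i in 1 2; do python3 -m handwheel '{"linear":[[0,0,0.7],[0,0,0.7]],"turn":[[0,0,0],[0,0,0]],"hand":[10,10]}' >/dev/null; python3 m.py; done
```

```text
t 13.42 tcp [ 0.5567 -0.0299  0.3933] phi 155.0 ringoff_mm [-0.2  0.1] under 1.6 F [-0.1 -3.7 -2.2] Mz -0.058 T 0.268 tilt 0.2 q6 -1.29 Mxy [-0.87 -0.3 ]
t 13.78 tcp [ 0.5567 -0.0299  0.3925] phi 155.0 ringoff_mm [-0.2  0.2] under 0.8 F [-0.4 -3.7 -1.6] Mz -0.095 T 0.241 tilt 0.4 q6 -1.29 Mxy [-0.88 -0.23]
t 14.15 tcp [ 0.5568 -0.0298  0.3918] phi 155.0 ringoff_mm [-0.1  0.2] under 0.1 F [-0.8 -3.6 -2.4] Mz -0.1 T 0.244 tilt 0.5 q6 -1.29 Mxy [-0.85 -0.1 ]
```

```bash
python3 -m handwheel '{"linear":[[-0.1,-5,0],[-0.5,-10,0],[-0.5,-10,0],[-0.5,-10,0]],"turn":[[0,0,-3],[0,0,-6],[0,0,-6],[0,0,-6]],"hand":[10,10,10,10]}' >/dev/null; python3 m.py 6
python3 - <<'E'
from h import *
from bench import r
d=r.get_image("scene");x,y,w=213,178,30;np.savez("scene2.npz",**d)
cv2.imwrite("pics/c4.png",cv2.resize(d["frame"][y-w:y+w,x-w:x+w],(600,600),interpolation=cv2.INTER_CUBIC))
E
```

```text
t 14.78 tcp [ 0.553  -0.0388  0.3912] phi 161.0 ringoff_mm [-0.1  0.5] under -0.5 F [ 0.7 -1.8 -6. ] Mz -0.106 T 0.031 tilt 1.5 q6 -1.41 Mxy [-0.32 -0.09]
```

View pics/c4.png

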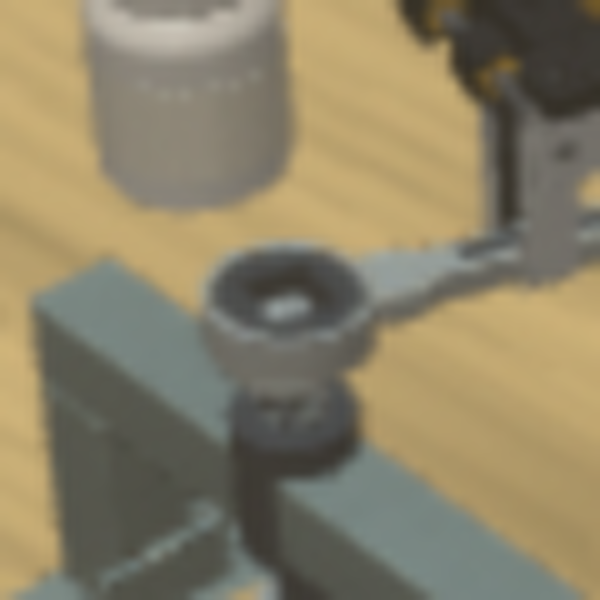

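The crop shows the ring over the square with the cone tip visible in the bore (285,305) and the collar hidden under the ring. With the torque off I'll lower it until it rests on the collar.

```bash
for i in 1 2 3; do python3 -m handwheel '{"linear":[[0,0,0.4],[0,0,0.4]],"turn":[[0,0,0],[0,0,0]],"hand":[10,10]}' >/dev/null; python3 m.py 5; done
```

```text
t 15.25 tcp [ 0.553  -0.039   0.3914] phi 161.0 ringoff_mm [-0.2  0.4] under -0.3 F [-0.3 -0.3 -6.5] Mz -0.045 T -0.006 tilt 0.6 q6 -1.41 Mxy [-0.11  0.11]
t 15.67 tcp [ 0.5531 -0.0391  0.3911] phi 161.0 ringoff_mm [-0.1  0.2] under -0.6 F [-0.4 -0.1 -6.3] Mz -0.045 T -0.024 tilt 0.0 q6 -1.41 Mxy [-0.06  0.08]
t 16.08 tcp [ 0.5531 -0.0391  0.3907] phi 161.0 ringoff_mm [-0.1  0.2] under -1.0 F [-0.4 -0.5 -6.6] Mz -0.001 T 0.059 tilt -0.1 q6 -1.41 Mxy [-0.02  0.05]
```

```bash
for i in 1 2 3; do python3 -m handwheel '{"linear":[[0,0,0.4],[0,0,0.4]],"turn":[[0,0,0],[0,0,0]],"hand":[10,10]}' >/dev/null; python3 m.py 5; done
```

```text
t 16.5 tcp [ 0.553  -0.0391  0.3902] phi 161.0 ringoff_mm [-0.1  0.2] under -1.5 F [-0.1 -0.1 -6.5] Mz -0.026 T -0.012 tilt 0.1 q6 -1.41 Mxy [-0.04  0.05]
t 16.92 tcp [ 0.5531 -0.0392  0.3899] phi 161.0 ringoff_mm [-0.1  0.2] under -1.8 F [ 0.  -0.  -6.1] Mz -0.025 T -0.024 tilt 0.0 q6 -1.41 Mxy [-0.02  0.09]
t 17.33 tcp [ 0.5531 -0.0392  0.3894] phi 161.0 ringoff_mm [-0.1  0.2] under -2.3 F [ 0.3 -0.2 -6. ] Mz -0.017 T -0.011 tilt 0.1 q6 -1.41 Mxy [-0.04  0.05]
```

```bash
for i in 1 2 3; do python3 -m handwheel '{"linear":[[0,0,0.7],[0,0,0.7]],"turn":[[0,0,0],[0,0,0]],"hand":[10,10]}' >/dev/null; python3 m.py 5; done
```

```text
t 17.75 tcp [ 0.5531 -0.0392  0.3887] phi 161.0 ringoff_mm [-0.1  0.2] under -3.0 F [ 0.  -0.3 -6.3] Mz -0.047 T -0.022 tilt 0.1 q6 -1.41 Mxy [-0.03  0.07]
t 18.17 tcp [ 0.5531 -0.0392  0.388 ] phi 161.0 ringoff_mm [-0.1  0.2] under -3.7 F [-0.3 -0.  -6.2] Mz -0.016 T -0.004 tilt 0.1 q6 -1.41 Mxy [-0.01  0.05]
t 18.58 tcp [ 0.5531 -0.0392  0.3874] phi 161.0 ringoff_mm [-0.1  0.2] under -4.3 F [ 0.1  0.1 -6.3] Mz -0.029 T -0.036 tilt 0.0 q6 -1.41 Mxy [-0.02  0.06]
```

```bash
cat > tilt.py <<'E'
from h import *
from bench import r
import sys
s=r.get_state();x=np.array(s["orientation"])[:2,0];p=np.array(s["tcp_pos"]);c=p[:2]-.0953*x;w=np.array([-x[1],x[0]])
out=[]
for n in("scene","top"):
    d=r.get_image(n);P=cloud(d);rel=P[...,:2]-c;a=rel@x;l=rel@w
    m=(abs(P[...,2]-.2)<.05)
    for lo,hi in((-.031,-.015),(-.01,.01),(.015,.031),(.05,.08),(.115,.15),(.15,.18),(.18,.22),(.23,.26)):
        k=m&(a>lo)&(a<hi)&(abs(l)<(.028 if hi<.04 else .006));q=P[k]
        if len(q)>2:print(n,lo,hi,len(q),"z med/p80",np.percentile(q[:,2],[50,80]).round(4),"pred top",round(p[2]-.2007+(.02 if hi<.04 else .017),4))
    if n=="scene":
        X,Y,W=225,170,32;k=12;f=cv2.resize(d["frame"][Y-W:Y+W,X-W:X+W],None,fx=k,fy=k,interpolation=cv2.INTER_CUBIC)
        f0=f.copy();u=p[2]-.2007
        for R,z,col in((.031,u+.02,(0,0,255)),(.031,u,(0,120,255)),(.023,.1905,(0,255,0))):
            t=np.linspace(0,2*np.pi,60);q=np.array([pix(d,[c[0]+R*np.cos(i),c[1]+R*np.sin(i),z]) for i in t])
            cv2.polylines(f,[np.int32((q-[X-W,Y-W]+.5)*k)],True,col,1)
        cv2.imwrite(sys.argv[1],cv2.resize(np.hstack([f0,f]),(800,400)))
E
python3 tilt.py pics/c5.png
```

```text
scene -0.031 -0.015 84 z med/p80 [0.2024 0.213 ] pred top 0.2067
scene -0.01 0.01 109 z med/p80 [0.2    0.2109] pred top 0.2067
scene 0.015 0.031 49 z med/p80 [0.2088 0.2115] pred top 0.2067
scene 0.05 0.08 18 z med/p80 [0.205  0.2072] pred top 0.2037
scene 0.115 0.15 25 z med/p80 [0.1993 0.2023] pred top 0.2037
scene 0.15 0.18 18 z med/p80 [0.1984 0.2011] pred top 0.2037
scene 0.18 0.22 22 z med/p80 [0.1949 0.1972] pred top 0.2037
scene 0.23 0.26 7 z med/p80 [0.1911 0.1932] pred top 0.2037
top 0.115 0.15 49 z med/p80 [0.2009 0.202 ] pred top 0.2037
top 0.15 0.18 43 z med/p80 [0.1982 0.2002] pred top 0.2037
top 0.18 0.22 39 z med/p80 [0.197  0.1976] pred top 0.2037
```

View pics/c5.png

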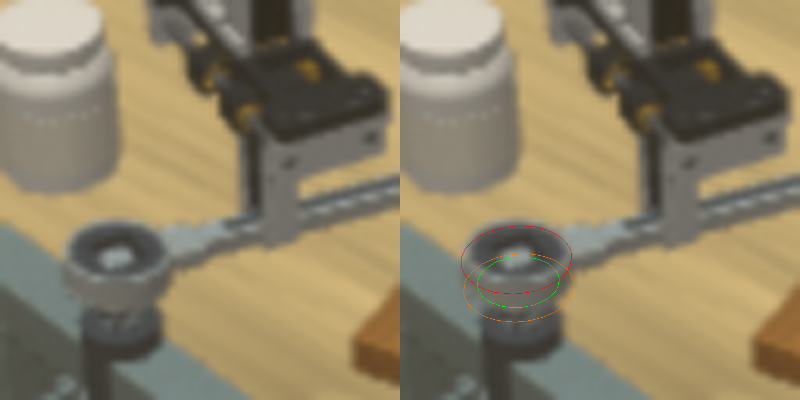

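The pictures and depth show the spanner tipped in the grip by about 3.7° with the ring up. The shank falls from z≈0.205 near the ring to 0.196 at the far end. I'll tilt the tool about its y axis to level it, keeping the ring in place.

```bash
python3 -m handwheel '{"linear":[[-4.2,0,-1.8],[-8.3,0,-3.4],[-12.3,0,-5],[-12.3,0,-5],[-12.3,0,-5]],"turn":[[0,1.3,0],[0,2.5,0],[0,3.7,0],[0,3.7,0],[0,3.7,0]],"hand":[10,10,10,10,10]}' >/dev/null
cat > m.py <<'E'
from h import *
import sys
H=np.array([.6433,-.0703])
s,F,sd=avg(int(sys.argv[1]) if len(sys.argv)>1 else 4)
R=np.array(s["orientation"]);p=np.array(s["tcp_pos"])
th=np.radians(3.7);xs=R@[np.cos(th),0,np.sin(th)];xs2=xs  # spanner axis outward
g=p+.1907*R[:,2];ring=g-.0953*xs   # mid-thickness
rr=p[:2]-H
print("t",round(s["time_s"],2),"tcp",p.round(4),"phi",np.degrees(np.arctan2(xs[1],xs[0])).round(1),"ringoff",((ring[:2]-H)*1e3).round(1),
 "under",round((ring[2]-.01-.191)*1e3,1),"slope_deg",np.degrees(xs[2]).round(2),"F",F[:3].round(1),"Mz",F[5].round(3),"T",(F[5]+rr[0]*F[1]-rr[1]*F[0]).round(3),"q6",round(s["q"][5],2),"q",np.round(s["q"][:5],2))
E
python3 m.py 4; sed -i 's/_dummy//' tilt.py; python3 - <<'E'
from h import *
from bench import r
s=r.get_state();R=np.array(s["orientation"]);p=np.array(s["tcp_pos"]);x=R[:2,0]/np.hypot(*R[:2,0]);c=np.array([.6433,-.0703]);w=np.array([-x[1],x[0]])
A=[]
for i in range(2):
  for n in("scene","top"):
    d=r.get_image(n);P=cloud(d);rel=P[...,:2]-c;a=rel@x;l=rel@w
    k=(abs(P[...,2]-.2)<.02)&(a>.055)&(a<.22)&(abs(l)<.006)&(abs(a-.0953)>.015)
    f=np.polyfit(a[k],P[k][:,2],1);print(n,k.sum(),"slope deg",np.degrees(f[0]).round(2),"z at 0",f[1].round(4))
E
```

```text
t 19.3 tcp [ 0.5645 -0.0431  0.3924] phi 161.0 ringoff [-0.2  0.2] under 1.1 slope_deg -0.02 F [-0.1 -0.5 -6.2] Mz 0.01 T 0.051 q6 -1.42 q [-0.18  0.15  1.33  0.01  1.73]
scene 77 slope deg 0.25 z at 0 0.2053
top 91 slope deg -0.38 z at 0 0.209
scene 69 slope deg 0.33 z at 0 0.2055
top 93 slope deg -0.44 z at 0 0.2096
```

```bash
for i in 1 2 3 4; do python3 -m handwheel '{"linear":[[0,0,0.5],[0,0,0.5]],"turn":[[0,0,0],[0,0,0]],"hand":[10,10]}' >/dev/null; python3 m.py 4; done
```

```text
t 19.87 tcp [ 0.5646 -0.0431  0.3918] phi 161.0 ringoff [-0.2  0.2] under 0.5 slope_deg 0.01 F [-0.  -0.5 -6.1] Mz -0.016 T 0.02 q6 -1.42 q [-0.18  0.15  1.33  0.01  1.73]
t 20.23 tcp [ 0.5646 -0.0432  0.3913] phi 161.0 ringoff [-0.2  0.2] under 0.0 slope_deg 0.0 F [ 0.3  0.  -6. ] Mz 0.005 T -0.004 q6 -1.42 q [-0.18  0.15  1.33  0.01  1.73]
t 20.6 tcp [ 0.5646 -0.0431  0.3909] phi 161.0 ringoff [-0.2  0.2] under -0.5 slope_deg 0.0 F [-0.1 -0.7 -6.3] Mz 0.009 T 0.066 q6 -1.42 q [-0.18  0.15  1.33  0.01  1.73]
t 20.97 tcp [ 0.5646 -0.0431  0.3903] phi 161.0 ringoff [-0.2  0.2] under -1.0 slope_deg 0.0 F [ 0.1 -0.2 -6.1] Mz 0.009 T 0.022 q6 -1.42 q [-0.18  0.15  1.33  0.01  1.72]
```

```bash
for i in 1 2 3; do python3 -m handwheel '{"linear":[[0,0,0.5],[0,0,0.5]],"turn":[[0,0,0],[0,0,0]],"hand":[10,10]}' >/dev/null; python3 m.py 4; done
```

```text
t 21.33 tcp [ 0.5645 -0.0431  0.3899] phi 161.0 ringoff [-0.2  0.2] under -1.3 slope_deg -0.01 F [ 0.1  0.3 -5.9] Mz -0.007 T -0.03 q6 -1.42 q [-0.18  0.15  1.33  0.01  1.72]
t 21.7 tcp [ 0.5645 -0.0431  0.3896] phi 161.0 ringoff [-0.2  0.2] under -1.7 slope_deg -0.02 F [-0.4 -0.5 -4.6] Mz -0.001 T 0.046 q6 -1.42 q [-0.18  0.15  1.33  0.01  1.72]
t 22.07 tcp [ 0.5645 -0.0431  0.3892] phi 161.0 ringoff [-0.2  0.2] under -2.1 slope_deg -0.03 F [ 0.2  0.3 -4.1] Mz 0.013 T -0.014 q6 -1.42 q [-0.18  0.15  1.34  0.01  1.72]
```

The ring now rests on the collar, with force starting at about -1.5 mm and roughly 2 N on it. Start the clockwise swing, sinking with the screw.

```bash
python3 -m handwheel '{"linear":[[-0.3,7.3,0.05],[-1.3,14.5,0.05],[-2.8,21.6,0],[-5,28.5,0],[-7.8,35.3,-0.15],[-11.2,41.7,-0.3],[-15.1,47.8,-0.5],[-19.5,53.6,-0.7],[-19.5,53.6,-0.7],[-19.5,53.6,-0.7]],"turn":[[-0.32,0,5],[-0.65,0,10],[-0.97,0,15],[-1.29,0,20],[-1.61,0,25],[-1.94,0,30],[-2.26,0,35],[-2.58,0,40],[-2.58,0,40],[-2.58,0,40]],"hand":[10,10,10,10,10,10,10,10,10,10]}' ; python3 m.py 6
```

```text
time_s: 22.9
tcp_pos: [0.6005, 0.0008, 0.3885]
orientation: [[-0.515, 0.857, -0.033], [0.855, 0.516, 0.054], [0.063, -0.001, -0.998]]
ft_force: [0.2, -2.2, -4.0]
width: 0.188
grasp_force: 30.0
t 23.2 tcp [0.6003 0.0008 0.3885] phi 121.0 ringoff [-0.1 -0.2] under -2.7 slope_deg -0.07 F [ 0.4 -2.8 -3.9] Mz 0.102 T 0.192 q6 -0.64 q [-0.11  0.21  1.26  0.05  1.71]
```

```bash
python3 -m handwheel '{"linear":[[-0.3,7.3,0.05],[-1.3,14.5,0.05],[-2.8,21.6,0],[-5,28.5,0],[-7.8,35.3,-0.15],[-11.2,41.7,-0.3],[-15.1,47.8,-0.5],[-19.5,53.6,-0.7],[-19.5,53.6,-0.7],[-19.5,53.6,-0.7]],"turn":[[-0.32,0,5],[-0.65,0,10],[-0.97,0,15],[-1.29,0,20],[-1.61,0,25],[-1.94,0,30],[-2.26,0,35],[-2.58,0,40],[-2.58,0,40],[-2.58,0,40]],"hand":[10,10,10,10,10,10,10,10,10,10]}' >/dev/null; python3 m.py 6
```

```text
t 24.33 tcp [0.6561 0.0118 0.3878] phi 80.9 ringoff [-0.4  0. ] under -3.4 slope_deg -0.04 F [-0.2 -4.1 -2.9] Mz 0.25 T 0.215 q6 0.08 q [-0.08  0.33  1.12  0.06  1.69]
```

```bash
python3 -m handwheel '{"linear":[[-0.3,7.3,0.05],[-1.3,14.5,0.05],[-2.8,21.6,0],[-5,28.5,0],[-7.8,35.3,-0.15],[-7.8,35.3,-0.15],[-7.8,35.3,-0.15]],"turn":[[-0.32,0,5],[-0.65,0,10],[-0.97,0,15],[-1.29,0,20],[-1.61,0,25],[-1.61,0,25],[-1.61,0,25]],"hand":[10,10,10,10,10,10,10]}' >/dev/null; python3 m.py 6
```

```text
t 25.22 tcp [ 0.6897 -0.0011  0.3874] phi 55.9 ringoff [-0.3  0.4] under -3.9 slope_deg -0.03 F [-1.5 -4.  -2.8] Mz 0.304 T 0.221 q6 0.51 q [-0.1   0.4   1.03  0.06  1.68]
```

```bash
python3 -m handwheel '{"linear":[[-0.3,7.3,0.05],[-1.3,14.5,0.05],[-2.8,21.6,0],[-5,28.5,-0.05],[-5,28.5,-0.05],[-5,28.5,-0.05]],"turn":[[-0.32,0,5],[-0.65,0,10],[-0.97,0,15],[-1.29,0,20],[-1.29,0,20],[-1.29,0,20]],"hand":[10,10,10,10,10,10]}' >/dev/null; python3 m.py 6
```

```text
t 26.02 tcp [ 0.7106 -0.021   0.3871] phi 35.8 ringoff [-0.1  0.7] under -4.2 slope_deg -0.01 F [-1.1 -2.6 -3. ] Mz 0.327 T 0.206 q6 0.83 q [-0.12  0.44  0.97  0.04  1.68]
```

```bash
python3 -m handwheel '{"linear":[[-0.3,7.3,0.05],[-1.3,14.5,0.05],[-2.8,21.6,0],[-2.8,21.6,0],[-2.8,21.6,0]],"turn":[[-0.32,0,5],[-0.65,0,10],[-0.97,0,15],[-0.97,0,15],[-0.97,0,15]],"hand":[10,10,10,10,10]}' >/dev/null; python3 m.py 6
```

```text
t 26.73 tcp [ 0.7211 -0.0399  0.387 ] phi 20.8 ringoff [0.2 1. ] under -4.3 slope_deg 0.01 F [-0.8 -0.2 -3. ] Mz 0.405 T 0.415 q6 1.07 q [-0.14  0.47  0.94  0.03  1.68]
```

```bash
python3 -m handwheel '{"linear":[[-0.3,7.3,0.05],[-1.3,14.5,0.05],[-2.8,21.6,0],[-5,28.5,-0.05],[-7.8,35.3,-0.15],[-7.8,35.3,-0.15],[-7.8,35.3,-0.15]],"turn":[[-0.32,0,5],[-0.65,0,10],[-0.97,0,15],[-1.29,0,20],[-1.61,0,25],[-1.61,0,25],[-1.61,0,25]],"hand":[10,10,10,10,10,10,10]}' >/dev/null; python3 m.py 8
```

```text
t 27.72 tcp [ 0.7267 -0.0747  0.3867] phi -4.1 ringoff [1.  1.9] under -4.7 slope_deg 0.09 F [ 2.3  4.7 -3.3] Mz 0.609 T 1.015 q6 1.46 q [-0.18  0.48  0.91  0.01  1.68]
```

```bash
python3 -m handwheel '{"linear":[[-0.3,7.3,0.05],[-1.3,14.5,0.05],[-2.8,21.6,0],[-2.8,21.6,0],[-2.8,21.6,0]],"turn":[[-0.32,0,5],[-0.65,0,10],[-0.97,0,15],[-0.97,0,15],[-0.97,0,15]],"hand":[10,10,10,10,10]}' >/dev/null; python3 m.py 8
```

```text
t 28.53 tcp [ 0.7229 -0.0953  0.3867] phi -19.1 ringoff [1.9 2.8] under -4.8 slope_deg 0.15 F [ 4.7  6.1 -3.6] Mz 0.624 T 1.228 q6 1.7 q [-0.21  0.48  0.92 -0.    1.68]
```

```bash
python3 -m handwheel '{"linear":[[-0.3,7.3,0.05],[-1.3,14.5,0.05],[-1.3,14.5,0.05],[-1.3,14.5,0.05]],"turn":[[-0.32,0,5],[-0.65,0,10],[-0.65,0,10],[-0.65,0,10]],"hand":[10,10,10,10]}' >/dev/null; python3 m.py 10
```

```text
Traceback (most recent call last):
  File "m.py", line 4, in <module>
    s,F,sd=avg(int(sys.argv[1]) if len(sys.argv)>1 else 4)
           ~~~^^^^^^^^^^^^^^^^^^^^^^^^^^^^^^^^^^^^^^^^^^^^
  File "h.py", line 17, in avg
    d=r.get_image("scene" if i%2 else "top");s=r.get_state();F.append(np.r_[s["ft_force"],s["ft_torque"]])
ValueError: 200 camera calls are used up
```

```bash
cat > m.py <<'E'
from h import *
from bench import r
import sys
H=np.array([.6433,-.0703]);s=r.get_state()
R=np.array(s["orientation"]);p=np.array(s["tcp_pos"]);th=np.radians(3.7);xs=R@[np.cos(th),0,np.sin(th)]
rr=p[:2]-H;F=s["ft_force"];T=s["ft_torque"][2]+rr[0]*F[1]-rr[1]*F[0]
ring=p+.1907*R[:,2]-.0953*xs
open("acc.txt","a").write(" ".join(map(str,[*F,s["ft_torque"][2],T]))+"\n")
if len(sys.argv)>1:
    A=np.loadtxt("acc.txt",ndmin=2);open("acc.txt","w")
    print("t",round(s["time_s"],2),"tcp",p.round(4),"phi",np.degrees(np.arctan2(xs[1],xs[0])).round(1),"ringoff",((ring[:2]-H)*1e3).round(1),"under",round((ring[2]-.201)*1e3,1),"n",len(A),"F,Mz,T",A.mean(0).round(3),"sdT",A[:,4].std().round(3),"q",np.round(s["q"],2))
E
python3 m.py
for i in 1 2 3 4 5 6 7; do python3 -m handwheel '{"linear":[[0,0,0]],"turn":[[0,0,0]],"hand":[10]}' >/dev/null; python3 m.py; done; python3 m.py p
```

```text
t 29.75 tcp [ 0.7174 -0.1079  0.3868] phi -29.0 ringoff [2.8 3.6] under -4.8 n 9 F,Mz,T [ 7.596  7.818 -3.931  0.593  1.458] sdT 0.042 q [-0.22  0.47  0.93 -0.01  1.67  1.85]
```

```bash
python3 -m handwheel '{"linear":[[-0.1,4.4,0.05],[-0.5,8.7,0.05],[-0.5,8.7,0.05],[-0.5,8.7,0.05]],"turn":[[-0.19,0,3],[-0.39,0,6],[-0.39,0,6],[-0.39,0,6]],"hand":[10,10,10,10]}' >/dev/null; python3 m.py
for i in 1 2 3 4 5 6 7; do python3 -m handwheel '{"linear":[[0,0,0]],"turn":[[0,0,0]],"hand":[10]}' >/dev/null; python3 m.py; done; python3 m.py p
```

```text
t 30.67 tcp [ 0.7132 -0.1149  0.3869] phi -35.0 ringoff [3.7 4.1] under -4.8 n 9 F,Mz,T [ 9.889  8.336 -4.45   0.718  1.742] sdT 0.034 q [-0.23  0.46  0.94 -0.02  1.67  1.94]
```

Torque reads about 1.7 N m standing still, so tightening stops here. Swing back to unload, then lift straight up.

```bash
python3 -m handwheel '{"linear":[[-0.3,-7.3,0],[-1.3,-14.5,-0.1],[-2.8,-21.6,-0.2],[-5,-28.5,-0.3],[-5,-28.5,-0.3],[-5,-28.5,-0.3],[-5,-28.5,-0.3]],"turn":[[0.32,0,-5],[0.65,0,-10],[0.97,0,-15],[1.29,0,-20],[1.29,0,-20],[1.29,0,-20],[1.29,0,-20]],"hand":[10,10,10,10,10,10,10]}' >/dev/null; python3 m.py
for i in 1 2 3 ; do python3 -m handwheel '{"linear":[[0,0,0]],"turn":[[0,0,0]],"hand":[10]}' >/dev/null; python3 m.py; done; python3 m.py p
```

```text
t 31.5 tcp [ 0.7234 -0.0924  0.3862] phi -15.4 ringoff [ 0.  -0.1] under -5.0 n 5 F,Mz,T [ 0.211  1.257 -2.939 -0.075  0.03 ] sdT 0.036 q [-0.2   0.48  0.92 -0.    1.68  1.63]
```

```bash
python3 -m handwheel '{"linear":[[0.1,0,-1],[0.1,0,-2],[0.2,0,-3],[0.3,0,-5],[0.4,0,-7],[0.4,0,-7]],"turn":[[0,0,0],[0,0,0],[0,0,0],[0,0,0],[0,0,0],[0,0,0]],"hand":[10,10,10,10,10,10]}' >/dev/null; python3 m.py
for i in 1 2 ; do python3 -m handwheel '{"linear":[[0,0,0]],"turn":[[0,0,0]],"hand":[10]}' >/dev/null; python3 m.py; done; python3 m.py p
python3 -m handwheel '{"linear":[[0.2,0,-2],[0.4,0,-6],[0.7,0,-11],[1.1,0,-17],[1.6,0,-24],[2.1,0,-32],[2.6,0,-40],[2.9,0,-45],[2.9,0,-45],[2.9,0,-45]],"turn":[[0,0,0],[0,0,0],[0,0,0],[0,0,0],[0,0,0],[0,0,0],[0,0,0],[0,0,0],[0,0,0],[0,0,0]],"hand":[10,10,10,10,10,10,10,10,10,10]}' >/dev/null; python3 m.py
for i in 1 2 ; do python3 -m handwheel '{"linear":[[0,0,0]],"turn":[[0,0,0]],"hand":[10]}' >/dev/null; python3 m.py; done; python3 m.py p
python3 -c "
from bench import r
import numpy as np
s=r.get_state();print(s['width'],np.round(s['orientation'],4).tolist(),np.round(s['ft_torque'],3))"
```

```text
t 32.17 tcp [ 0.7236 -0.0921  0.3931] phi -15.3 ringoff [0.1 0.2] under 1.8 n 4 F,Mz,T [ 0.157  0.78  -5.88  -0.007  0.059] sdT 0.035 q [-0.2   0.48  0.9  -0.    1.69  1.63]
t 33.17 tcp [ 0.7236 -0.092   0.4372] phi -15.3 ringoff [-0.2  0.3] under 46.1 n 4 F,Mz,T [-0.273  0.181 -6.492  0.021  0.029] sdT 0.023 q [-0.2   0.49  0.81 -0.    1.78  1.63]
0.18830270028796742 [[0.9625, -0.2644, 0.0601], [-0.2639, -0.9644, -0.0167], [0.0624, 0.0002, -0.9981]] [0.009 0.176 0.016]
```

```bash
python3 -m handwheel '{"linear":[[0,0,0],[0,0,0],[0,0,0],[0,0,0],[0,0,0],[0,0,0],[0,0,0],[0,0,0],[0,0,0],[0,0,0]],"turn":[[0.06,0,-1],[0.26,0,-4],[0.52,0,-8],[0.84,0,-13],[1.16,0,-18],[1.48,0,-23],[1.8,0,-28],[2.13,0,-33],[2.45,0,-38],[2.77,0,-43]],"hand":[10,10,10,10,10,10,10,10,10,10]}' >/dev/null
for i in 1 2; do python3 -m handwheel '{"linear":[[0,0,0],[0,0,0],[0,0,0],[0,0,0],[0,0,0],[0,0,0],[0,0,0],[0,0,0],[0,0,0],[0,0,0]],"turn":[[0.32,0,-5],[0.65,0,-10],[0.97,0,-15],[1.29,0,-20],[1.61,0,-25],[1.94,0,-30],[2.26,0,-35],[2.58,0,-40],[2.9,0,-45],[3.2,0,-50]],"hand":[10,10,10,10,10,10,10,10,10,10]}' >/dev/null; done
python3 -m handwheel '{"linear":[[0,0,0],[0,0,0],[0,0,0],[0,0,0],[0,0,0],[0,0,0],[0,0,0],[0,0,0],[0,0,0],[0,0,0]],"turn":[[0.32,0,-5],[0.65,0,-10],[0.97,0,-15],[1.29,0,-20],[1.61,0,-25],[1.94,0,-30],[2.26,0,-35],[2.5,0,-39],[2.58,0,-40],[2.58,0,-40]],"hand":[10,10,10,10,10,10,10,10,10,10]}' >/dev/null
python3 - <<'E'
from bench import r
import numpy as np
s=r.get_state();R=np.array(s["orientation"]);p=np.array(s["tcp_pos"]);print(s["time_s"],p,s["width"],s["q"][5],R.round(4).tolist(),np.round(s["ft_force"],1),np.round(s["ft_torque"],2))
g=p+.1907*R[:,2];print("grasp",g,"tool shift to (.455,.3375)",(R.T@np.array([.455-g[0],.3375-g[1],0])*1e3).round(1))
E
```

```text
36.5 [ 0.7236503  -0.09201752  0.43786537] 0.18939823308423748 -1.5659589134896106 [[-0.9762, 0.2074, -0.0627], [0.207, 0.9782, 0.0132], [0.0641, -0.0001, -0.9979]] [-0.4 -0.6 -6.4] [-0.02 -0.02 -0.08]
grasp [ 0.71168487 -0.08949737  0.24755781] tool shift to (.455,.3375) [339.  364.5  21.7]
```

```bash
python3 -m handwheel '{"linear":[[3,4,0],[10,11,1],[20,22,1],[34,37,2],[52,56,3],[72,77,5],[92,99,6],[112,120,7],[132,142,8],[152,163,10]],"turn":[[0,0,0],[0,0,0],[0,0,0],[0,0,0],[0,0,0],[0,0,0],[0,0,0],[0,0,0],[0,0,0],[0,0,0]],"hand":[10,10,10,10,10,10,10,10,10,10]}' >/dev/null
python3 -m handwheel '{"linear":[[20,22,1],[40,43,2],[60,64,4],[80,86,5],[100,108,6],[120,129,8],[140,151,9],[158,170,10],[172,185,11],[182,196,12]],"turn":[[0,0,0],[0,0,0],[0,0,0],[0,0,0],[0,0,0],[0,0,0],[0,0,0],[0,0,0],[0,0,0],[0,0,0]],"hand":[10,10,10,10,10,10,10,10,10,10]}' >/dev/null
python3 -m handwheel '{"linear":[[5,5,0],[5,5,0],[5,5,0],[5,5,0]],"turn":[[0,0,0],[0,0,0],[0,0,0],[0,0,0]],"hand":[10,10,10,10]}' >/dev/null
python3 - <<'E'
from bench import r
import numpy as np
s=r.get_state();R=np.array(s["orientation"]);p=np.array(s["tcp_pos"])
g=p+.1907*R[:,2];print(s["time_s"],p,"grasp",g,s["q"],R.round(4).tolist(),np.round(s["ft_force"],1),"tips z",p[2]+.1992*R[2,2])
E
```

```text
38.5 [0.4670181  0.33366814 0.43797454] grasp [0.45521553 0.33606282 0.24765519] [ 0.51066532  0.15197579  1.23435469  0.04235366  1.80297746 -0.84123663] [[-0.976, 0.2086, -0.0619], [0.2082, 0.978, 0.0126], [0.0631, -0.0006, -0.998]] [ 0.8 -0.5 -6.2] tips z 0.23917215889226334
```

```bash
python3 -m handwheel '{"linear":[[-0.3,0,5],[-1,0,17],[-2.5,0,40],[-4.4,0,70],[-6.5,0,103],[-8.6,0,136],[-10.6,0,168],[-12.3,0,195],[-13.4,0,212],[-14,0,221]],"turn":[[0,0,0],[0,0,0],[0,0,0],[0,0,0],[0,0,0],[0,0,0],[0,0,0],[0,0,0],[0,0,0],[0,0,0]],"hand":[10,10,10,10,10,10,10,10,10,10]}' >/dev/null
python3 -m handwheel '{"linear":[[0,0,1],[0,0,2],[0,0,2],[0,0,2],[0,0,2],[0,0,2]],"turn":[[0,0,0],[0,0,0],[0,0,0],[0,0,0],[0,0,0],[0,0,0]],"hand":[10,10,10,10,10,10]}' >/dev/null
cat > d.py <<'E'
from bench import r
import numpy as np
s=r.get_state();R=np.array(s["orientation"]);p=np.array(s["tcp_pos"]);print(round(s["time_s"],2),p.round(4),"tips",((p[2]+.1992*R[2,2])*1e3).round(1),"under",((p+.1907*R[:,2])[2]*1e3-10).round(1),"F",np.round(s["ft_force"],1),"M",np.round(s["ft_torque"],2),round(s["width"],3))
E
python3 d.py
for i in 1 2 3 4; do python3 -m handwheel '{"linear":[[-0.1,0,0.5],[-0.1,0,1],[-0.1,0,1]],"turn":[[0,0,0],[0,0,0],[0,0,0]],"hand":[10,10,10]}' >/dev/null;python3 d.py; done
```

```text
39.83 [0.4667 0.3347 0.2158] tips 17.0 under 15.5 F [-0.4 -0.2 -6.2] M [-0.04 -0.03  0.03] 0.189
40.08 [0.4663 0.3345 0.2135] tips 14.7 under 13.1 F [-0.5  0.6 -6.6] M [-0.02 -0.03 -0.03] 0.188
40.33 [0.4663 0.3344 0.2122] tips 13.4 under 11.9 F [ 0.3 -0.6 -5.3] M [-0.03 -0.02  0.03] 0.189
40.58 [0.4664 0.3344 0.2113] tips 12.5 under 11.0 F [-0.5  0.2 -6.1] M [-0.02 -0.06 -0.  ] 0.187
40.83 [0.4665 0.3344 0.2103] tips 11.5 under 10.0 F [ 0.6 -0.  -5.4] M [-0.03 -0.07 -0.02] 0.188
```

```bash
python3 -m handwheel '{"linear":[[-0.1,0,1],[-0.1,0,2],[-0.2,0,3],[-0.3,0,4],[-0.3,0,5],[-0.3,0,5],[-0.3,0,5],[-0.3,0,5]],"turn":[[0,0,0],[0,0,0],[0,0,0],[0,0,0],[0,0,0],[0,0,0],[0,0,0],[0,0,0]],"hand":[10,10,10,10,10,10,10,10]}' >/dev/null;python3 d.py
for i in 1 2 3; do python3 -m handwheel '{"linear":[[0,0,0.5],[-0.1,0,1],[-0.1,0,1],[-0.1,0,1]],"turn":[[0,0,0],[0,0,0],[0,0,0],[0,0,0]],"hand":[10,10,10,10]}' >/dev/null;python3 d.py; done
```

```text
41.5 [0.4665 0.3345 0.2055] tips 6.7 under 5.1 F [-0.3  0.7 -6.2] M [-0.04 -0.05  0.02] 0.188
41.83 [0.4665 0.3344 0.2044] tips 5.6 under 4.1 F [-0.6  0.9 -5.5] M [-0.06 -0.04 -0.01] 0.189
42.17 [0.4665 0.3344 0.2033] tips 4.5 under 3.0 F [ 0.  -0.5 -5.8] M [ 0.01 -0.07  0.04] 0.188
42.5 [0.4666 0.3344 0.2023] tips 3.6 under 2.0 F [ 0.5 -0.  -5.7] M [ 0.01 -0.06  0.02] 0.187
```

```bash
for i in 1 2 3 4; do python3 -m handwheel '{"linear":[[0,0,0.3],[0,0,0.6],[0,0,0.6],[0,0,0.6]],"turn":[[0,0,0],[0,0,0],[0,0,0],[0,0,0]],"hand":[10,10,10,10]}' >/dev/null;python3 d.py; done
```

```text
42.83 [0.4666 0.3344 0.2019] tips 3.1 under 1.5 F [ 0.3 -0.1 -5.8] M [0. 0. 0.] 0.185
43.17 [0.4666 0.3345 0.2013] tips 2.5 under 1.0 F [ 0.8  0.6 -5. ] M [ 0.01 -0.03 -0.04] 0.189
43.5 [0.4665 0.3344 0.2007] tips 1.9 under 0.4 F [ 1.   0.2 -5.1] M [-0.02 -0.06  0.07] 0.188
43.83 [0.4665 0.3345 0.2004] tips 1.6 under 0.1 F [ 0.3 -1.6 -3.5] M [-0.12  0.14  0.07] 0.193
```

```bash
for i in 1 2; do python3 -m handwheel '{"linear":[[0,0,0.4],[0,0,0.4],[0,0,0.4]],"turn":[[0,0,0],[0,0,0],[0,0,0]],"hand":[10,10,10]}' >/dev/null;python3 d.py; done
```

```text
44.08 [0.4665 0.3345 0.2004] tips 1.6 under 0.1 F [-1.1 -2.4  1.4] M [-0.3   0.46  0.09] 0.192
44.33 [0.4665 0.3344 0.2003] tips 1.5 under 0.0 F [-2.9 -3.1  5.5] M [-0.46  0.73  0.11] 0.187
```

Firm contact with the bench, so I'll open the hand, go straight up and check.

```bash
python3 -m handwheel '{"linear":[[0,0,-0.6],[0,0,-0.6],[0,0,-0.6],[0,0,-0.6],[0,0,-0.6],[0,0,-0.6],[0,0,-0.6],[0,0,-0.6],[0,0,-0.6],[0,0,-0.6]],"turn":[[0,0,0],[0,0,0],[0,0,0],[0,0,0],[0,0,0],[0,0,0],[0,0,0],[0,0,0],[0,0,0],[0,0,0]],"hand":[18,19,20,22,26,32,45,60,80,94]}' >/dev/null;python3 d.py
python3 -m handwheel '{"linear":[[0,0,0],[0,0,0],[0,0,0],[0,0,0]],"turn":[[0,0,0],[0,0,0],[0,0,0],[0,0,0]],"hand":[94,94,94,94]}' >/dev/null;python3 d.py
```

```text
45.17 [0.4664 0.3345 0.1998] tips 1.0 under -0.5 F [ 0.2 -0.1 -0.5] M [-0.03 -0.01 -0.04] 0.588
45.5 [0.4664 0.3345 0.1999] tips 1.1 under -0.5 F [ 0.5 -0.1  0.3] M [-0.03  0.02 -0.03] 0.874
```

```bash
python3 -m handwheel '{"linear":[[0,0,0],[0.5,0,-5],[1,0,-15],[2,0,-30],[4,0,-60],[6,0,-90],[8,0,-120],[10,0,-150],[10,0,-150],[10,0,-150]],"turn":[[0,0,0],[0,0,0],[0,0,0],[0,0,0],[0,0,0],[0,0,0],[0,0,0],[0,0,0],[0,0,0],[0,0,0]],"hand":[94,94,94,94,94,94,94,94,94,94]}';python3 -m handwheel '{"linear":[[0,0,0],[0,0,0],[0,0,0],[0,0,0],[0,0,0],[0,0,0]],"turn":[[0,0,0],[0,0,0],[0,0,0],[0,0,0],[0,0,0],[0,0,0]],"hand":[94,94,94,94,94,94]}' >/dev/null;python3 d.py; python3 -c "
from bench import r
print(r.job_done())"
```

```text
time_s: 46.33
tcp_pos: [0.4663, 0.3348, 0.3539]
orientation: [[-0.977, 0.207, -0.056], [0.206, 0.978, 0.017], [0.059, 0.005, -0.998]]
ft_force: [-1.0, 0.4, 0.2]
width: 1.003
grasp_force: 0.0
46.83 [0.466  0.3345 0.3494] tips 150.6 under 149.1 F [-0.2  0.7  0. ] M [-0.03 -0.06  0.03] 0.997
the job is handed in; nothing more can be done
None
```

I tightened the screw to about 1.7 N m at standstill (target 1.6), laid the spanner back on the bench near where it started, and handed the job in at about 47 s; with the camera calls used up, the final placing was checked only by force and position readings.

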